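Pack the pantry door's spare brass fittings into their glass-topped case

ROBOT

A 6-joint arm with a two-finger parallel gripper is mounted at the origin on the work surface. World frame = base frame: x ahead of the robot, y to its left, z up, the work surface at z = 0. Lengths are in mm, angles in rad, forces in N, time in s.
With the tool pointing down it reaches from about 300 to 775 mm from the base axis. Payload 14.6 kg.
Tool frame: the origin (TCP) lies at the very end of the fingers, on their centre line; the grasp point (between the pads) lies 19 mm behind it; z points along the fingers, y is the line along which they close (so a half turn about z gives the same grasp; the last joint's range is limited). The gripper opens to 94 mm and grips with 3 to 60 N. Pads are 16 mm wide; open, the fingers measure 119 mm over their backs; the gripper's body (75 mm by 177 mm) begins 78 mm behind the grasp point.
Start: joints at [-1.27, 0.3, 1.521, -0, 1.321, -0.067], TCP at [197.752, -513.209, 205.446] pointing down, gripper open.
Joint ranges: [-3.03, 3.03], [-0.79, 2.21], [0.23, 2.52], [-1.04, 4.18], [0, 3.07], [-2.55, 2.55]. Speed limits (rad/s): [2.22, 2.22, 2.57, 3.14, 3.14, 3.14].

INTERFACE

Orientations are given as [roll, pitch, yaw] about the fixed x, y, z axes, in that order (R = Rz(yaw) Ry(pitch) Rx(roll)).
In Python, from cell import manip, optics gives the robot as it stands.
- The arm moves only by the shell command python3 -m crank 'ROWS' [FORCE]. ROWS is JSON, a list of rows, each a list of 7 numbers: the opening in per cent of the stroke, from 0 (shut) to 100 (fully open), then the shift along the tool's x, y, z in mm, then the turn, a rotation vector about the tool's x, y, z in rad. A call has 1 to 10 rows; each row is the pose to reach, as a shift and turn from the pose commanded when the call began, along the tool's axes at that moment; what a row does not reach only later rows make up. A row lasts 1/10 s, in which the tool goes at most 50 mm and 8.59 degrees, less where a joint would pass 70% of its speed; a pose out of reach is approached as far as the arm can. A call with a gripper value outside its range is refused whole. The fingers move at their own pace and stop on an object; FORCE is the grip in N (left out, the last holds). Time passes only in rows, so rows that repeat a pose let the fingers close. It gives the time, the measured TCP pose, the force, the opening and the grip force at its end, in the units of the state.
- manip.read_state(): the state, without advancing time (a new reading comes with each control period).
- optics.camera(name): name is "scene" or "side" or "wrist"; returns (picture, depth): 400x640x3 uint8, red, green, blue; 400x640 float32, mm along the optical axis (not along the pixel's ray), 0 where there is no reading.
- optics.calibration(name): a dict with "camera_matrix" (3x3 intrinsics, pixels), "k1" (the pictures are not rectified: a ray, as slopes to the right and down, at radius r is drawn at 1 + k1 r^2 times it, then the intrinsics apply), "R" (3x3) and "t" (3): a world point X has camera coordinates R X + t. Camera axes: x right, y down, z forward; pixel columns grow to the right and rows downward; lengths in mm; the calibration is good to about 2 mm. A picture is of the moment at which its call begins: read the wrist's pose just before it. calibration takes no time and is no camera call; for the wrist camera it gives the pose at the moment of the call.
- manip.sign_off(): hands the job in; it is judged then, once.
The state is a dict: "clock": time; "joints": joint angles; "qd": joint speeds; "effort": joint torques, N m; "eef_pos": TCP position; "eef_rot": TCP orientation; "wrist_force": force on the tool from outside, world axes, zero at the start; "moment": the same for the moment, N m; "finger_gap": finger opening in mm; "finger_force": force on a finger pad.
Only numpy, scipy, OpenCV 4.12 (cv2) and the standard library are available. Lean on these libraries where they do the work, as an engineer would, in place of code of your own. Each camera call takes 0.05 s, during which the arm holds its last target. There are 200 camera calls.

TASK

Turn the brass swing tab on the wooden case fully clear of the glass, lift the pane out by its pull and lay it gently, without dropping it, centred on the cork mat with its length along the mat's. Then pack the three brass fittings into the case, each centred on the felt pad of its own shape: the door knob upright on the round pad, the bolt along the narrow strip, the folded hinge lying flat along the broad rectangle. Leave the little spice jar standing where it is, and let go of everything.

Things in the scene. Friction and masses are not known exactly. Their poses are not given: they have to be found in the camera images.
- tab_grip (a point): mid of the upright fin (16 mm along, 8 thick, 18 tall) on the brass swing tab, a bar 12 mm wide. x: along the tab, away from its vertical pivot, 30 mm off on the case's +y end wall; z up. Starts over the pane, within 0.3 rad of the pane's -y; turns either way (light friction, stays put), stops at 1.6 rad from the pane's -y; clear of the pane at a quarter turn. Bar ends 8 mm past this point
- pane: glass pane, wooden edge, 118 (x) x 280 (y) x 5 mm, 0.35 kg, in the top of a fixed dark wooden case (144 x 318 mm, rim 54 mm high, free inside 124 x 266 mm) with 3 mm play, 48 mm above the worktop. Origin: centre of its underside. Wooden pull on its middle: 12 mm thick (x), 60 long (y), top 31 mm above the origin. The swing tab, 2 mm above it, holds its +y end
- mat: cork mat, fixed, 310 (x) x 150 (y) x 4 mm, the place for the pane, on one or the other side of the case. Origin: centre of its underside; x along its length
- knob: brass door knob upright on its round foot (44 mm across), neck 20 mm, ball 34 mm across from 19 to 31 mm up, 36 mm high, 0.14 kg. Origin: centre of its underside. Knob, bolt, hinge and spice jar stand on a fixed wooden board 270 x 200 x 12 mm (top 12 mm above the worktop), beside the case on the side away from the mat, about 100 x 140 mm apart
- bolt: brass slide bolt lying on the board: a round bar 12 mm thick and 90 mm long (x) with two square blocks 18 mm wide and 16 mm high, 34 mm either side of the middle; the bar's axis is 8 mm up, 0.12 kg. Origin: centre of its underside
- hinge: brass butt hinge folded shut, lying flat: 70 mm long (x), 44 mm wide (y), plate 10 mm thick, with a round barrel 12 mm thick along its +y edge, 0.14 kg. Origin: centre of its underside
- pad_round: round dark felt pad, 64 mm across, 3 mm thick, fixed on the case's floor under the pane: place of the knob. Origin: centre of its underside, 6 mm above the worktop. The three pads lie in a row along the case, 85 mm apart, in any order, their x across the case
- pad_strip: narrow dark felt pad 110 (x) x 34 (y) x 3 mm, fixed on the case's floor: place of the bolt, lying along x. Origin: centre of its underside
- pad_plate: broad rectangular dark felt pad 84 (x) x 60 (y) x 3 mm, fixed on the case's floor: place of the hinge, its length along x. Origin: centre of its underside
- spice_jar: small glass spice jar with a wooden cap, 42 mm across, 58 mm high, standing on the board among the fittings; not to be disturbed. Origin: centre of its underside
Mind the look-alikes: they are no part of the job. What is meant by the bolt is not black, blue or red, and is the smaller of those in its own colour.

How it is judged (in metres and radians):
On the way, in this order (a step that is already met when the one before it is completed fails the run):
1. the swing tab is turned clear of the pane (y of tab_grip in the frame of pane above 0.15 m), for 0.2 s.
2. the pane lies flat on the mat, released (horizontal distance between pane and mat below 0.015 m and z of pane in the frame of mat between 0.001 and 0.007 m and angle between the y axis of pane and the x axis of mat, either way round below 0.2 rad and angle between pane's own z axis and vertical below 0.06 rad and linear speed of pane below 0.02 m/s and contact force between the fingers and pane below 0.05 N), for 0.2 s.
At the end, for the whole second after the job is handed in: Pane flat on the mat, centred within 15 mm, lengths within 0.2 rad. Knob upright on the round pad, bolt on the strip, hinge flat on the broad pad, each within 12 mm of centre, bolt and hinge within 0.25 rad. All at rest and released; spice jar within 25 mm of its start (all of step 2 and horizontal distance between knob and pad_round below 0.012 m and z of knob in the frame of pad_round between 0.001 and 0.006 m and angle between each of knob, hinge's own z axis and vertical below 0.1 rad and horizontal distance between bolt and pad_strip below 0.012 m and z of bolt in the frame of pad_strip between 0.001 and 0.006 m and angle between the x axis of bolt and the x axis of pad_strip, either way round below 0.25 rad and horizontal distance between hinge and pad_plate below 0.012 m and z of hinge in the frame of pad_plate between 0.001 and 0.006 m and angle between the x axis of hinge and the x axis of pad_plate, either way round below 0.25 rad and linear speed of each of knob, bolt, hinge below 0.02 m/s and distance of spice_jar from where it was at the start of the episode below 0.025 m); the robot touches nothing.
It fails at once if the spice jar is tipped over or pushed more than 25 mm (angle between spice_jar's own z axis and vertical above 0.5 rad or distance of spice_jar from where it was at the start of the episode above 0.025 m).
It fails at once if the glass pane is dropped (falling free at over 0.6 m/s) (contact force between the fingers and pane below 0.05 N and linear speed of pane above 0.6 m/s).
It also fails if it takes over 144 s, if anything falls off the work surface, if the arm or the gripper's body presses on something with over 40 N, if the wrist force passes 120 N, or if a joint passes its speed limit or range.

## Working session

There is one attempt and no reset: what is moved stays moved. The work goes in short steps, Python scripts to look and compute and a shell command to move; the robot and the scene stay as the last step left them, time stands still between calls to the robot, and variables do not carry over. Pictures are saved under pics/ and viewed, at most 19 in all, crops included, and the job is handed in when it is done.

```bash
ls; mkdir -p pics; cat > h.py <<'E'
import numpy as np, cv2
from cell import manip, optics
from scipy.spatial.transform import Rotation as Ro
def save(n,img): cv2.imwrite(f'pics/{n}.png', img[...,::-1])
def shot(name):
    c=optics.calibration(name); p,d=optics.camera(name); return p,d,c
def rays(uv,c):
    K=np.array(c['camera_matrix'],float); uv=np.atleast_2d(np.array(uv,float))
    xy=cv2.undistortPoints(uv[:,None],K,np.array([c['k1'],0,0,0,0.]))[:,0]
    R=np.array(c['R']);t=np.array(c['t'])
    return -R.T@t,(np.c_[xy,np.ones(len(xy))])@R
def onz(uv,z,c):
    o,d=rays(uv,c); return o+d*((z-o[2])/d[:,2])[:,None]
def pts(d,c):  # world xyz map from depth
    h,w=d.shape; u,v=np.meshgrid(np.arange(w),np.arange(h))
    o,r=rays(np.c_[u.ravel(),v.ravel()],c)
    return (o+r*d.reshape(-1,1)).reshape(h,w,3)
def proj(X,c):
    K=np.array(c['camera_matrix'],float)
    return cv2.projectPoints(np.array(X,float).reshape(-1,3),cv2.Rodrigues(np.array(c['R']))[0],np.array(c['t'],float),K,np.array([c['k1'],0,0,0,0.]))[0][:,0]
def tool():
    s=manip.read_state(); return np.array(s['eef_pos']),Ro.from_euler('xyz',s['eef_rot']).as_matrix(),s
def togo(xyz,yaw_y=None):
    """shift in tool axes to world TCP xyz; yaw_y: world angle of closing line"""
    p,R,s=tool(); sh=R.T@(np.array(xyz)-p); print('shift',sh.round(1))
    if yaw_y is not None:
        cy=np.arctan2(R[1,1],R[0,1]); dw=(yaw_y-cy+np.pi/2)%np.pi-np.pi/2
        print('turn about tool z',round(-dw,3),'alt',round(-dw+np.pi*np.sign(dw),3),'j6',round(s['joints'][5],3), 'tilt rotvec', Ro.from_matrix(R.T@(Ro.from_rotvec(np.cross(R[:,2],[0,0,-1])).as_matrix()@R)).as_rotvec().round(3))
E
python3 - <<'E'
from h import *
p,d,c=shot('scene'); save('scene0',p)
p2,d2,c2=shot('side'); save('side0',p2)
for k in (c,c2): print(-np.array(k['R']).T@k['t'], np.array(k['camera_matrix'])[0,0])
print(manip.read_state())
E
```

```text
pics
[1189.80446993  645.55705368  895.75479413] 403.13128795557697
[ 216.84839488 -591.7863895   832.27751021] 370.82114242632935
{'clock': 0.1, 'joints': array([-1.26960632e+00,  3.00389094e-01,  1.52146464e+00, -3.26723287e-06,
        1.32069284e+00, -6.65996445e-02]), 'qd': array([ 0.00038282, -0.00093348, -0.00017555,  0.0008206 ,  0.00090548,
       -0.00226393]), 'effort': array([ 1.17676507e-03, -5.32645547e+01, -3.53283548e+01,  7.09357113e-02,
        2.34822108e-02, -3.42755345e-05]), 'eef_pos': array([ 197.68849199, -513.0177427 ,  204.98056722]), 'eef_rot': array([-3.14064063e+00, -6.03264740e-05,  3.67790436e-01]), 'wrist_force': array([-0.70701355,  0.16033369,  0.33820803]), 'moment': array([-0.02644553, -0.01725194,  0.04219435]), 'finger_force': 0.0, 'finger_gap': 94.19712894470388}
```

View pics/scene0.png

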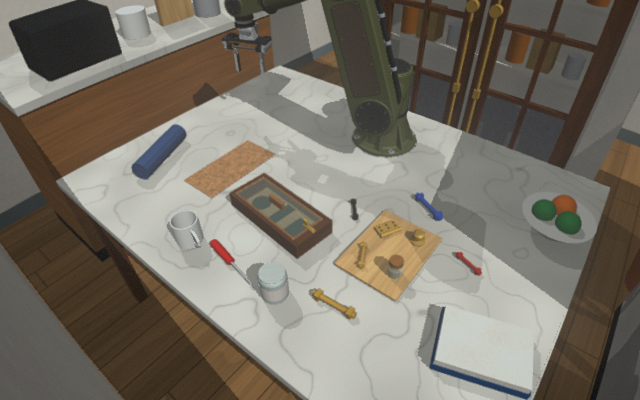

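View pics/side0.png

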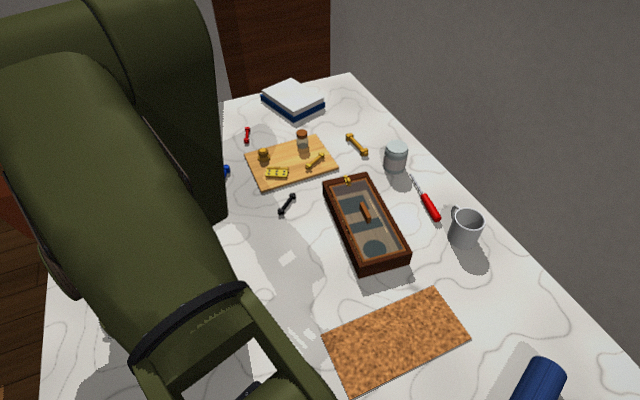

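The scene view shows the mat at (230,168), the case at (280,213) with the tab at its board end (308,226), and the board at (388,255). On the board are the hinge (388,228), knob (418,238), small bolt (361,254) and jar (397,264). The side view shows the same things with the pads visible through the glass: the round one nearest the mat, then the strip or plate.

```bash
python3 - <<'E'
from h import *
p,d,c=shot('scene'); 
p2,d2,c2=shot('side')
def P(n,uv,z,cc): print(n,onz(uv,z,cc)[:,:2].round(0).tolist())
P('mat side',[(322,340),(433,287),(471,338),(350,398)],4,c2)
P('mat scene',[(185,180),(247,142),(274,156),(209,195)],4,c)
P('case scene',[(231,186),(266,173),(331,225),(298,248)],54,c)
P('case side',[(322,181),(368,174),(411,255),(360,268)],54,c2)
P('tab scene',[(308,224)],70,c); P('tab side',[(348,180)],70,c2)
P('board scene',[(334,256),(390,210),(442,238),(396,298)],12,c)
P('hinge,knob,bolt,jar scene',[(388,228)],22,c);P('k',[(418,236)],40,c);P('b',[(361,254)],25,c);P('j',[(397,257)],70,c)
P('hinge,knob,bolt,jar side',[(278,173)],22,c2);P('k',[(263,153)],40,c2);P('b',[(315,161)],25,c2);P('j',[(302,133)],70,c2)
E
```

```text
mat side [[341.0, -279.0], [648.0, -270.0], [650.0, -414.0], [345.0, -412.0]]
mat scene [[653.0, -405.0], [358.0, -402.0], [359.0, -255.0], [651.0, -276.0]]
case scene [[609.0, -202.0], [491.0, -159.0], [547.0, 157.0], [672.0, 140.0]]
case side [[527.0, 144.0], [668.0, 114.0], [624.0, -192.0], [490.0, -173.0]]
tab scene [[597.0, 113.0]]
tab side [[592.0, 101.0]]
board scene [[606.0, 213.0], [349.0, 240.0], [356.0, 424.0], [618.0, 423.0]]
hinge,knob,bolt,jar scene [[428.0, 280.0]]
k [[418.0, 372.0]]
b [[562.0, 275.0]]
j [[545.0, 374.0]]
hinge,knob,bolt,jar side [[427.0, 267.0]]
k [[408.0, 360.0]]
b [[556.0, 268.0]]
j [[553.0, 370.0]]
```

```bash
python3 -m crank '[[100,515,-330,-115,0,0,-1.08],[100,515,-330,-115,0,0,-1.08],[100,515,-330,-115,0,0,-1.08],[100,515,-330,-115,0,0,-1.08],[100,515,-330,-115,0,0,-1.08],[100,515,-330,-115,0,0,-1.08],[100,515,-330,-115,0,0,-1.08],[100,515,-330,-115,0,0,-1.08],[100,515,-330,-115,0,0,-1.08],[100,515,-330,-115,0,0,-1.08]]'; python3 - <<'E'
from h import *
togo([575,-20,340],-0.13)
E
```

```text
clock: 1.2
eef_pos: [489.3, -115.1, 298.3]
eef_rot: [3.141, 0.0, 1.448]
wrist_force: [0.5, -0.9, 0.2]
finger_gap: 94.1
finger_force: 0.0
shift [104.9  73.4 -41.7]
turn about tool z 0.007 alt -3.134 j6 -0.181 tilt rotvec [0. 0. 0.]
```

```bash
python3 -m crank '[[100,105,73,-42,0,0,0],[100,105,73,-42,0,0,0],[100,105,73,-42,0,0,0],[100,105,73,-42,0,0,0],[100,105,73,-42,0,0,0]]'; python3 - <<'E'
from h import *
p,d,c=shot('wrist'); save('w1',p); np.savez('w1',p=p,d=d,**c)
print(-np.array(c['R']).T@c['t'], np.array(c['R'])[2]); print(d[::80,::80].round(0))
print(proj([[580,-20,60],[594,107,70],[580,-20,79]],c))
E
```

```text
clock: 1.7
eef_pos: [573.8, -21.6, 339.1]
eef_rot: [-3.141, 0.0, 1.449]
wrist_force: [-0.4, 0.2, -0.7]
finger_gap: 94.2
finger_force: 0.0
[584.25618803  59.1566394  518.5008641 ] [-0.03417129 -0.2783841  -0.95986177]
[[462. 463. 462. 463. 462. 463. 382. 460.]
 [492. 491. 490. 492. 442. 491. 475. 491.]
 [510. 525. 522. 523. 443. 522. 522. 521.]
 [545. 558. 558. 558. 501. 558. 476. 559.]
 [ 80.  79. 120. 594. 591. 597. 119.  79.]]
[[318.93573579 160.19906449]
 [318.05740016  53.83755389]
 [319.10735514 162.8162938 ]]
```

View pics/w1.png

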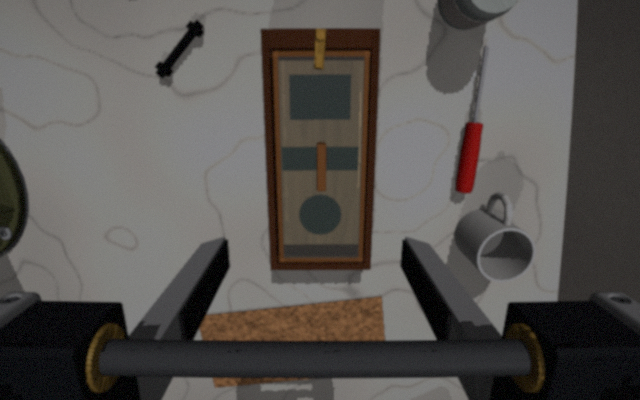

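Wrist view: case corners at (262,30), (380,30), (371,269), (271,269), plate pad (320,97), strip (320,158), round pad (320,214), pull (321,167) and tab (320,32–68).

```bash
python3 - <<'E'
from h import *
f=np.load('w1.npz'); c={k:f[k] for k in('camera_matrix','R','t')}; c['k1']=float(f['k1']); p=f['p']; d=f['d']
hsv=cv2.cvtColor(p,cv2.COLOR_RGB2HSV)
X=pts(d,c); m=(X[...,2]>44)&(X[...,2]<62)
m[:, :240]=0; m[:,400:]=0; m[275:]=0
q=cv2.minAreaRect(onz(np.argwhere(m)[:,::-1].astype(float),54,c)[:,:2].astype(np.float32)); print('case',q)
co=onz([(262,30),(380,30),(371,269),(271,269)],54,c)[:,:2]; print(co.round(1).tolist(),co.mean(0), 'ang',np.arctan2(*(co[0]-co[3])[::-1]),np.arctan2(*(co[1]-co[2])[::-1]))
def box(m,z,n):
    n_,l,s,_=cv2.connectedComponentsWithStats(m.astype(np.uint8)); i=1+s[1:,4].argmax(); m=l==i
    r=cv2.minAreaRect(onz(np.argwhere(m)[:,::-1].astype(float),z,c)[:,:2].astype(np.float32)); print(n,s[i],[np.round(a,2) for a in r])
H,S,V=[hsv[...,i].astype(int) for i in range(3)]
print('hsv pull',hsv[150,321],'tab',hsv[55,320],hsv[37,320],'pad',hsv[97,320],hsv[214,320],'floor',hsv[125,300])
roi=np.zeros(m.shape,bool); roi[130:205,310:335]=1
box(roi&(S>120)&(H<20),79,'pull')
roi[:]=0; roi[25:75,310:332]=1; box(roi&(H>=16)&(S>140)&(V>90),66,'tab')
for n,(a,b) in dict(plate=(70,125),strip=(142,175),round=(190,238)).items():
    roi[:]=0; roi[a:b,275:366]=1; box(roi&(H>40)&(S>25),9,n)
print('tab heights',X[30:72:4,320].round(0).tolist()); print('pull z',X[140:195:10,321].round(0).tolist())
E
```

```text
case ((581.2813110351562, -19.911865234375), (317.2098693847656, 144.6105194091797), 83.10358428955078)
[[531.0, 143.7], [671.2, 126.7], [635.5, -186.3], [493.1, -168.8]] [582.70932823 -21.16763897] ang 1.4502967777592088 1.4571899816905647
hsv pull [ 13 156  93] tab [ 19 164 118] [ 20 173 118] pad [90 24 54] [80 47 49] floor [22 57 81]
pull [317 143   9  48 427] [array([581.81, -25.43]), array([59.34, 10.13]), np.float64(83.12)]
tab [314  42  11  26 216] [array([594.61, 106.8 ]), array([28.09, 10.81]), np.float64(78.3)]
plate [ 290   75   60   44 1692] [array([590.52,  57.91]), array([56.64, 81.24]), np.float64(84.19)]
strip [283 147  33  23 545] [array([551.35, -22.28]), array([31.77, 46.22]), np.float64(83.0)]
round [300 196  40  38 993] [array([ 570.68, -110.89]), array([58.46, 58.65]), np.float64(83.03)]
tab heights [[600.0, 134.0, 58.0], [599.0, 129.0, 62.0], [599.0, 125.0, 63.0], [598.0, 121.0, 59.0], [598.0, 117.0, 59.0], [597.0, 112.0, 59.0], [596.0, 106.0, 76.0], [596.0, 102.0, 75.0], [595.0, 97.0, 76.0], [595.0, 93.0, 76.0], [595.0, 90.0, 53.0]]
pull z [[586.0, 5.0, 53.0], [584.0, -4.0, 79.0], [583.0, -17.0, 81.0], [581.0, -29.0, 80.0], [580.0, -42.0, 79.0], [578.0, -55.0, 78.0]]
```

```bash
python3 - <<'E'
from h import *
f=np.load('w1.npz'); c={k:f[k] for k in('camera_matrix','R','t')}; c['k1']=float(f['k1']); p=f['p']; d=f['d']
X=pts(d,c)
def blob(u0,u1,v0,v1,z0,z1,n):
    a=X[v0:v1,u0:u1].reshape(-1,3); a=a[(a[:,2]>z0)&(a[:,2]<z1)]
    r=cv2.minAreaRect(a[:,:2].astype(np.float32)); print(n,len(a),a.mean(0).round(1),[np.round(q,2) for q in r]); return a
blob(305,337,130,205,72,90,'pull'); blob(308,334,40,75,69,85,'fin'); blob(308,334,25,60,57,68,'bar')
togo([595.5,99,100],np.deg2rad(83.1-90))
E
```

```text
pull 447 [581.4 -25.1  78.8] [array([581.01, -26.33]), array([58.08, 11.28]), np.float64(83.48)]
fin 98 [593.6  98.9  76.7] [array([593.69,  98.95]), array([15.11,  7.82]), np.float64(76.34)]
bar 277 [597.6 121.4  59.7] [array([597.27, 119.32]), array([35.26, 12.05]), np.float64(79.92)]
shift [123.1   7.3 239.2]
turn about tool z -0.003 alt 3.139 j6 0.021 tilt rotvec [-0.001  0.     0.   ]
```

```bash
python3 -m crank '[[35,123,5.5,60,0,0,0.07],[35,123,5.5,100,0,0,0.07],[35,123,5.5,150,0,0,0.07],[35,123,5.5,200,0,0,0.07],[35,123,5.5,230,0,0,0.07],[35,123,5.5,260,0,0,0.07],[35,123,5.5,276,0,0,0.07],[35,123,5.5,276,0,0,0.07],[35,123,5.5,276,0,0,0.07]]' 5; python3 - <<'E'
from h import *
p,d,c=shot('wrist'); save('w2',p)
E
python3 -m crank '[[2,0,0,0,0,0,0],[2,0,0,0,0,0,0],[2,0,0,0,0,0,0],[2,0,0,0,0,0,0],[2,0,0,0,0,0,0]]' 5
python3 - <<'E'
from h import *
from numpy import *
# arc rows: tool x ~ along pane +y ; pivot 30 mm along +x(tool)
p,R,s=tool(); print(R[:,0],R[:,1])
for a in (8,16,24,32,40,48,56,64,72,80,88,92):
    t=deg2rad(a); # rotation about tool z by +t : pivot at +30 x ; grip point = pivot + Rz(t)*(-30,0)
    print(a, round(30-30*cos(t),1), round(-30*sin(t),1), round(t,3))
E
```

```text
clock: 2.65
eef_pos: [594.6, 98.7, 65.0]
eef_rot: [3.141, -0.0, 1.377]
wrist_force: [-0.4, -0.5, 0.9]
finger_gap: 32.9
finger_force: 0.0
clock: 3.2
eef_pos: [594.5, 99.6, 64.4]
eef_rot: [3.141, -0.0, 1.378]
wrist_force: [-2.6, -0.3, 5.6]
finger_gap: 8.5
finger_force: 5.0
[1.91676393e-01 9.81458180e-01 1.99839636e-05] [ 9.81458098e-01 -1.91676386e-01  4.06330225e-04]
8 0.3 -4.2 0.14
16 1.2 -8.3 0.279
24 2.6 -12.2 0.419
32 4.6 -15.9 0.559
40 7.0 -19.3 0.698
48 9.9 -22.3 0.838
56 13.2 -24.9 0.977
64 16.8 -27.0 1.117
72 20.7 -28.5 1.257
80 24.8 -29.5 1.396
88 29.0 -30.0 1.536
92 31.0 -30.0 1.606
```

View pics/w2.png

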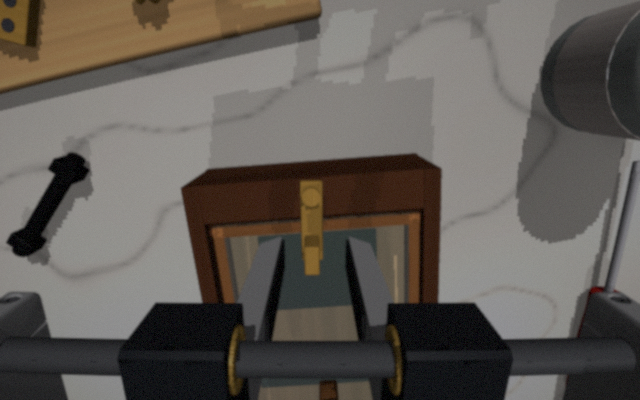

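The view shows the fin at (312,255) centred between the fingers, and the grip now holds it at 8.5 mm. Next I turn it about the pivot.

```bash
python3 -m crank '[[2,0.3,-4.2,-1,0,0,0.14],[2,1.2,-8.3,-1,0,0,0.28],[2,2.6,-12.2,-1,0,0,0.42],[2,4.6,-15.9,-1,0,0,0.56],[2,7,-19.3,-1,0,0,0.7],[2,9.9,-22.3,-1,0,0,0.84],[2,13.2,-24.9,-1,0,0,0.98],[2,16.8,-27,-1,0,0,1.117],[2,20.7,-28.5,-1,0,0,1.257],[2,24.8,-29.5,-1,0,0,1.396]]'
python3 - <<'E'
from numpy import *
for a in (8,14): # tool frame rotated: now tool x axis points to pivot again
    t=deg2rad(a); print(a, round(30-30*cos(t),1), round(-30*sin(t),1), round(t,3))
E
```

```text
clock: 4.2
eef_pos: [569.1, 129.8, 64.5]
eef_rot: [3.141, 0.003, -0.024]
wrist_force: [-6.7, 0.7, 2.5]
finger_gap: 7.7
finger_force: 5.0
8 0.3 -4.2 0.14
14 0.9 -7.3 0.244
```

```bash
python3 -m crank '[[2,0.1,-1.8,0,0,0,0.06],[2,0.2,-3.3,0,0,0,0.11],[2,0.2,-3.3,0,0,0,0.11],[2,0.2,-3.3,0,0,0,0.11]]'; python3 -m crank '[[30,0,0,0,0,0,0],[30,0,0,0,0,0,0],[30,0,0,0,0,0,0],[30,0,0,-40,0,0,0],[50,0,0,-80,0,0,0],[50,0,0,-110,0,0,0],[50,0,0,-110,0,0,0]]'; python3 - <<'E'
from h import *
togo([581.2,-25.7,120],np.deg2rad(83.3-90))
E
```

```text
clock: 4.6
eef_pos: [569.4, 133.1, 64.5]
eef_rot: [3.141, 0.003, -0.128]
wrist_force: [-7.3, 0.4, 3.7]
finger_gap: 8.0
finger_force: 5.0
clock: 5.3
eef_pos: [572.1, 133.1, 179.4]
eef_rot: [-3.139, -0.007, -0.128]
wrist_force: [-0.3, -0.2, 0.0]
finger_gap: 45.9
finger_force: 0.0
shift [ 28.9 156.5  59.3]
turn about tool z 1.56 alt -1.582 j6 1.865 tilt rotvec [-0.002 -0.007 -0.   ]
```

```bash
python3 -m crank '[[60,29,156,-20,0,0,-1.58],[60,29,156,-20,0,0,-1.58],[60,29,156,-20,0,0,-1.58],[60,29,156,-20,0,0,-1.58],[60,29,156,-20,0,0,-1.58],[60,29,156,-20,0,0,-1.58],[60,29,156,-20,0,0,-1.58],[60,29,156,-20,0,0,-1.58],[60,29,156,-20,0,0,-1.58],[60,29,156,-20,0,0,-1.58]]'; python3 -m crank '[[60,0,0,0,0,0,-0.09],[60,0,0,0,0,0,-0.09],[60,0,0,0,0,0,-0.09]]'; cat >> h.py <<'E'
def blob(X,box,z0,z1,n):
    u0,u1,v0,v1=box; a=X[v0:v1,u0:u1].reshape(-1,3); a=a[(a[:,2]>z0)&(a[:,2]<z1)]
    r=cv2.minAreaRect(a[:,:2].astype(np.float32)); print(n,len(a),a.mean(0).round(1),[np.round(q,2) for q in r]); return a
E
python3 - <<'E'
from h import *
p,d,c=shot('wrist'); save('w3',p); np.savez('w3',p=p,d=d,**c)
X=pts(d,c); print(proj([[581,-26,79],[569,132,70]],c))
togo([581.2,-25.7,70],np.deg2rad(83.3-90))
blob(X,(280,360,80,220),70,90,'pull')
E
```

```text
clock: 6.3
eef_pos: [579.1, -25.6, 193.9]
eef_rot: [-3.141, 0.0, 1.348]
wrist_force: [0.3, 0.8, 0.0]
finger_gap: 56.5
finger_force: 0.0
clock: 6.6
eef_pos: [579.1, -25.6, 194.2]
eef_rot: [-3.141, 0.0, 1.429]
wrist_force: [-0.4, 0.1, -0.3]
finger_gap: 56.1
finger_force: 0.0
[[316.2492295  195.98260176]
 [271.84869772  -1.3981613 ]]
shift [1.000e-01 2.100e+00 1.244e+02]
turn about tool z -0.025 alt 3.117 j6 0.034 tilt rotvec [-0.001 -0.     0.   ]
pull 819 [582.  -20.9  78.7] [array([581.8 , -22.33]), array([50.57, 11.96]), np.float64(83.36)]
```

View pics/w3.png

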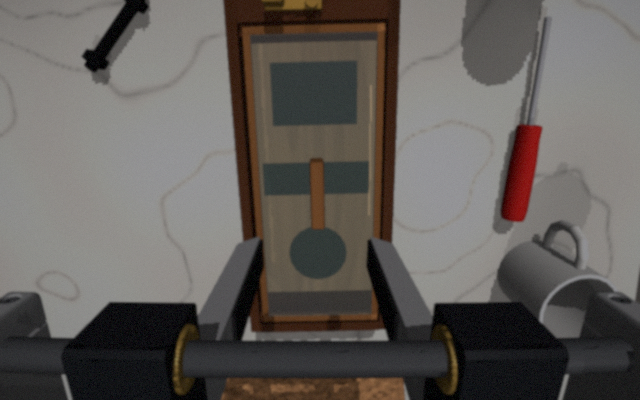

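The pull runs from (316,158) to (318,230), and the tab now lies crosswise at the top (290,5), clear of the pane. Next is gripping the pull.

```bash
python3 -m crank '[[50,0,2.3,40,0,0,-0.02],[50,0,2.3,80,0,0,-0.02],[50,0,2.3,110,0,0,-0.02],[50,0,2.3,125,0,0,-0.02],[50,0,2.3,137,0,0,-0.02],[50,0,2.3,137,0,0,-0.02],[0,0,2.3,137,0,0,-0.02],[0,0,2.3,137,0,0,-0.02],[0,0,2.3,137,0,0,-0.02],[0,0,2.3,137,0,0,-0.02]]' 30; python3 -m crank '[[0,0,0,-3,0,0,0],[0,0,0,-6,0,0,0],[0,0,0,-10,0,0,0],[0,0,0,-20,0,0,0],[0,0,0,-40,0,0,0],[0,0,0,-60,0,0,0],[0,0,0,-90,0,0,0],[0,0,0,-90,0,0,0]]'; python3 - <<'E'
from h import *
p,d,c=shot('side'); save('s2',p[60:400,220:600]); p,d,c=shot('side')
X=pts(d,c); hsv=cv2.cvtColor(p,cv2.COLOR_RGB2HSV).astype(int)
# mat: refine
m=(hsv[...,0]<18)&(hsv[...,1]>90)&(X[...,2]<15); m[:270]=0
n,l,s,_=cv2.connectedComponentsWithStats(m.astype(np.uint8)); i=1+s[1:,4].argmax()
print(s[i],cv2.minAreaRect(onz(np.argwhere(l==i)[:,::-1].astype(float),4,c)[:,:2].astype(np.float32)))
p,d,c=shot('scene');X=pts(d,c); hsv=cv2.cvtColor(p,cv2.COLOR_RGB2HSV).astype(int)
m=(hsv[...,0]<18)&(hsv[...,1]>90)&(X[...,2]<15); m[:130]=0;m[200:]=0;m[:,:180]=0;m[:,280:]=0
n,l,s,_=cv2.connectedComponentsWithStats(m.astype(np.uint8)); i=1+s[1:,4].argmax()
print(s[i],cv2.minAreaRect(onz(np.argwhere(l==i)[:,::-1].astype(float),4,c)[:,:2].astype(np.float32)))
E
```

```text
clock: 7.65
eef_pos: [581.8, -25.9, 58.5]
eef_rot: [3.141, 0.0, 1.452]
wrist_force: [-0.4, 0.5, 0.3]
finger_gap: 18.2
finger_force: 0.0
clock: 8.45
eef_pos: [583.2, -26.0, 152.2]
eef_rot: [3.135, -0.0, 1.452]
wrist_force: [0.1, 0.5, -3.5]
finger_gap: 11.8
finger_force: 30.0
[ 321  285  150  115 8844] ((496.62835693359375, -339.95452880859375), (309.421142578125, 150.39834594726562), 0.031680505722761154)
[ 185  149   58   48 1255] ((536.18408203125, -335.5713195800781), (235.87448120117188, 145.8033905029297), 0.028097042813897133)
```

View pics/s2.png

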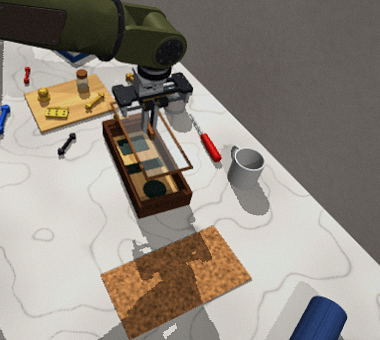

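The side crop shows the pane hanging from the gripper above the case and the mat clear at (175,280).

```bash
python3 -m crank '[[0,-20,-3,-20,0,0,0.1],[0,-55,-8,-20,0,0,0.25],[0,-90,-13,-20,0,0,0.4],[0,-125,-19,-20,0,0,0.55],[0,-160,-24,-20,0,0,0.7],[0,-195,-29,-20,0,0,0.85],[0,-230,-34,-20,0,0,1.0],[0,-265,-40,-20,0,0,1.15],[0,-295,-45,-20,0,0,1.3],[0,-315,-48,-20,0,0,1.4]]'; python3 - <<'E'
from h import *
togo([496.6,-340,60],-np.pi/2)
E
```

```text
clock: 9.6
eef_pos: [495.1, -334.5, 165.9]
eef_rot: [-3.14, 0.002, 0.045]
wrist_force: [0.4, 1.4, -2.2]
finger_gap: 11.9
finger_force: 30.0
shift [  1.5   5.7 105.9]
turn about tool z 0.044 alt -3.097 j6 0.871 tilt rotvec [-0.002  0.002  0.   ]
```

Now lower to near the mat and take one look at how the pane lies over it.

```bash
python3 -m crank '[[0,1.5,5.7,30,0,0,0.044],[0,1.5,5.7,60,0,0,0.044],[0,1.5,5.7,90,0,0,0.044],[0,1.5,5.7,110,0,0,0.044],[0,1.5,5.7,120,0,0,0.044],[0,1.5,5.7,120,0,0,0.044],[0,1.5,5.7,120,0,0,0.044]]'; python3 - <<'E'
from h import *
p,d,c=shot('side'); save('s3',p[220:400,260:560].repeat(2,0).repeat(2,1))
E
```

```text
clock: 10.3
eef_pos: [498.5, -338.7, 48.3]
eef_rot: [3.141, -0.0, 0.008]
wrist_force: [0.0, -0.1, -2.1]
finger_gap: 11.4
finger_force: 30.0
```

View pics/s3.png

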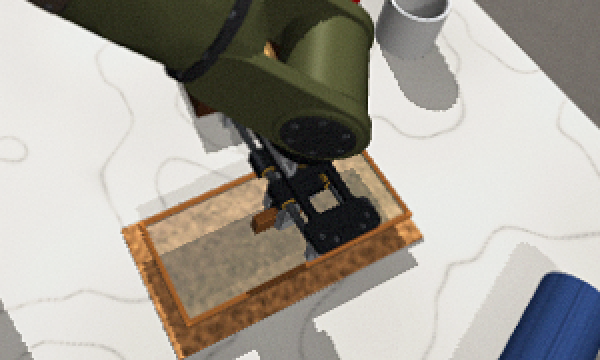

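The pane hangs over the mat with its corners at crop (143,222), (188,323), (411,215) and (365,152). I check its centre before lowering.

```bash
python3 - <<'E'
from h import *
c=optics.calibration('side')
for z in (36,40,44):
    q=onz([(331.5,331),(354,381.5),(465.5,327.5),(442.5,296)],z,c)[:,:2]
    print(z,q.round(0).tolist(),'diag centre',((q[0]+q[2])/2).round(1),'long',np.linalg.norm(q[1]-q[2]),'short',np.linalg.norm(q[0]-q[1]),np.arctan2(*(q[2]-q[1])[::-1]))
E
```

```text
36 [[364.0, -281.0], [361.0, -395.0], [638.0, -397.0], [638.0, -312.0]] diag centre [ 500.8 -338.8] long 276.7338933469641 short 114.1877155356904 -0.004904721104288451
40 [[363.0, -283.0], [360.0, -396.0], [636.0, -398.0], [635.0, -313.0]] diag centre [ 499.3 -340.1] long 275.3437554123932 short 113.61410789728983 -0.0049047211042885785
44 [[362.0, -284.0], [360.0, -397.0], [634.0, -399.0], [633.0, -314.0]] diag centre [ 497.9 -341.3] long 273.9536174778224 short 113.04050025888924 -0.004904721104288705
```

```bash
python3 -m crank '[[0,-2,0,10,0,0,0],[0,-2,0,18,0,0,0],[0,-2,0,24,0,0,0],[0,-2,0,27,0,0,0],[0,-2,0,28,0,0,0],[0,-2,0,28,0,0,0]]'; python3 -m crank '[[0,0,0,1,0,0,0],[0,0,0,2,0,0,0],[0,0,0,2,0,0,0]]';  python3 -m crank '[[0,0,0,1,0,0,0],[0,0,0,2,0,0,0],[0,0,0,2,0,0,0]]'
```

```text
clock: 10.95
eef_pos: [496.3, -338.6, 19.8]
eef_rot: [-3.142, 0.0, 0.008]
wrist_force: [0.3, -0.3, -3.4]
finger_gap: 11.8
finger_force: 30.0
clock: 11.25
eef_pos: [496.3, -338.5, 17.8]
eef_rot: [3.142, -0.0, 0.008]
wrist_force: [-0.0, 0.5, -3.6]
finger_gap: 11.7
finger_force: 30.0
clock: 11.55
eef_pos: [496.4, -338.6, 16.3]
eef_rot: [3.141, -0.0, 0.008]
wrist_force: [-2.8, 0.8, 2.7]
finger_gap: 11.9
finger_force: 30.0
```

```bash
python3 -m crank '[[40,0,0,0,0,0,0],[40,0,0,0,0,0,0],[40,0,0,0,0,0,0],[40,0,0,0,0,0,0],[40,0,0,-10,0,0,0],[50,0,0,-40,0,0,0],[50,0,0,-90,0,0,0],[50,0,0,-140,0,0,0],[50,0,0,-190,0,0,0],[50,0,0,-240,0,0,0]]'; python3 - <<'E'
from h import *
togo([450,180,320],0)
E
```

```text
clock: 12.55
eef_pos: [495.9, -338.3, 259.0]
eef_rot: [3.141, -0.001, 0.008]
wrist_force: [-0.6, -0.2, -0.4]
finger_gap: 47.0
finger_force: 0.0
shift [ -41.8 -518.6  -61.4]
turn about tool z -1.563 alt 1.579 j6 0.903 tilt rotvec [ 0.001 -0.001 -0.   ]
```

```bash
python3 -m crank '[[50,-11,-668,-21,0,0,-1.563],[50,-11,-668,-21,0,0,-1.563],[50,-11,-668,-21,0,0,-1.563],[50,-11,-668,-21,0,0,-1.563],[50,-11,-668,-21,0,0,-1.563],[50,-11,-668,-21,0,0,-1.563],[50,-11,-668,-21,0,0,-1.563],[50,-11,-668,-21,0,0,-1.563],[50,-11,-668,-21,0,0,-1.563],[50,-11,-668,-21,0,0,-1.563]]'; python3 - <<'E'
from h import *
p,d,c=shot('side'); X=pts(d,c); hsv=cv2.cvtColor(p,cv2.COLOR_RGB2HSV).astype(int)
save('s4',p[220:400,260:560].repeat(2,0).repeat(2,1))
togo([480,330,280],0)
E
```

```text
clock: 13.55
eef_pos: [483.5, 163.0, 272.7]
eef_rot: [3.14, -0.0, 1.514]
wrist_force: [0.5, -0.7, 0.3]
finger_gap: 47.1
finger_force: 0.0
shift [160.9  -9.8  -7. ]
turn about tool z -0.043 alt 3.098 j6 0.307 tilt rotvec [ 0.001 -0.002 -0.   ]
```

View pics/s4.png

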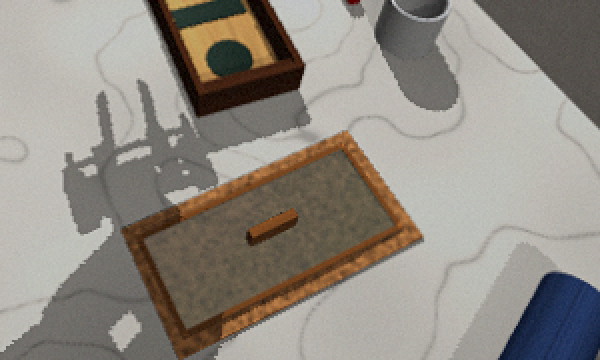

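The pane lies flat and centred on the mat (about crop (272,225)). On to the board.

```bash
python3 -m crank '[[50,161,-10,-7,0,0,-0.043],[50,161,-10,-7,0,0,-0.043],[50,161,-10,-7,0,0,-0.043],[50,161,-10,-7,0,0,-0.043],[50,161,-10,-7,0,0,-0.043],[50,161,-10,-7,0,0,-0.043]]'; python3 - <<'E'
from h import *
p,d,c=shot('wrist'); save('w4',p); np.savez('w4',p=p,d=d,**c)
print(proj([[423,365,40],[428,275,22],[560,272,25],[549,372,70]],c).round(0))
E
```

```text
clock: 14.2
eef_pos: [484.4, 321.3, 278.8]
eef_rot: [3.141, 0.0, 1.55]
wrist_force: [0.4, -0.5, 0.0]
finger_gap: 47.0
finger_force: 0.0
[[260. 132.]
 [270. 202.]
 [375. 203.]
 [374. 125.]]
```

View pics/w4.png

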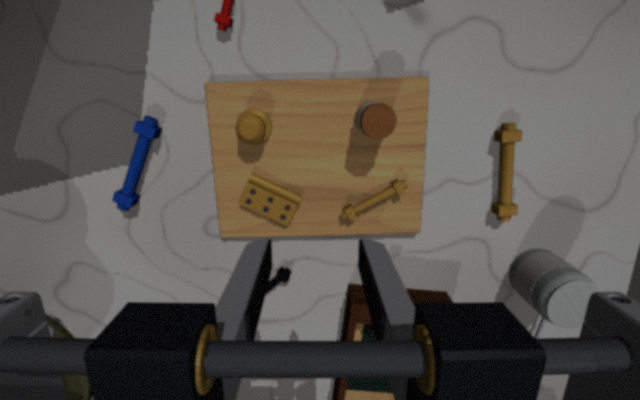

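Wrist view: knob (253,127), hinge (270,201), the small brass bolt on the board (345,215)–(405,185) and the jar cap (376,120). The bigger brass bolt at (508,170) is the decoy.

```bash
python3 - <<'E'
from h import *
f=np.load('w4.npz'); c={k:f[k] for k in('camera_matrix','R','t')}; c['k1']=float(f['k1']); d=f['d']; X=pts(d,c)
print('board',np.median(X[150:170,290:340,2]))
blob(X,(225,280,95,155),38,55,'knob top'); blob(X,(225,280,95,155),28,55,'knob all')
blob(X,(230,310,165,232),18,30,'hinge'); blob(X,(335,415,170,230),20,35,'bolt'); blob(X,(335,415,170,230),25.5,35,'bolt blocks')
blob(X,(345,405,90,150),60,80,'jar')
E
```

```text
board 12.323207306753005
knob top 684 [412.1 369.2  46.5] [array([411.81, 368.74]), array([33.28, 31.72]), np.float64(83.82)]
knob all 702 [412.4 369.4  46.2] [array([411.81, 368.74]), array([33.28, 31.72]), np.float64(83.82)]
hinge 1819 [427.  279.   22.3] [array([426.72, 278.65]), array([44.3 , 69.87]), np.float64(62.86)]
bolt 732 [558.9 276.8  25.7] [array([558.96, 275.43]), array([88.98, 18.11]), np.float64(27.39)]
bolt blocks 399 [559.5 276.2  27.3] [array([558.83, 275.37]), array([88.6 , 17.93]), np.float64(27.55)]
jar 1047 [553.6 376.8  70. ] [array([554.09, 376.23]), array([37.65, 37.89]), np.float64(89.06)]
```

```bash
python3 - <<'E'
from h import *
togo([559,275.5,14.5],np.deg2rad(117.4))
E
```

```text
shift [-43.9  75.3 264.4]
turn about tool z 1.071 alt -2.07 j6 0.543 tilt rotvec [ 0.  0. -0.]
```

```bash
python3 -m crank '[[40,-44,75,100,0,0,1.071],[40,-44,75,100,0,0,1.071],[40,-44,75,150,0,0,1.071],[40,-44,75,170,0,0,1.071],[40,-44,75,190,0,0,1.071],[40,-44,75,190,0,0,1.071],[40,-44,75,190,0,0,1.071],[40,-44,75,190,0,0,1.071],[40,-44,75,190,0,0,1.071]]'; python3 - <<'E'
from h import *
togo([559,275.5,14.5],np.deg2rad(117.4))
p,d,c=shot('wrist'); X=pts(d,c); blob(X,(150,500,0,300),22,35,'bolt'); save('w5',p)
E
```

```text
clock: 15.15
eef_pos: [558.7, 275.9, 89.1]
eef_rot: [3.142, -0.001, 0.482]
wrist_force: [-1.0, 0.6, 0.2]
finger_gap: 37.6
finger_force: 0.0
shift [ 0.   0.4 74.6]
turn about tool z 0.004 alt -3.138 j6 1.489 tilt rotvec [ 0.    -0.001 -0.   ]
bolt 3268 [575.7 260.1  26.4] [array([587.44, 243.49]), array([204.6 , 214.67]), np.float64(50.87)]
```

View pics/w5.png

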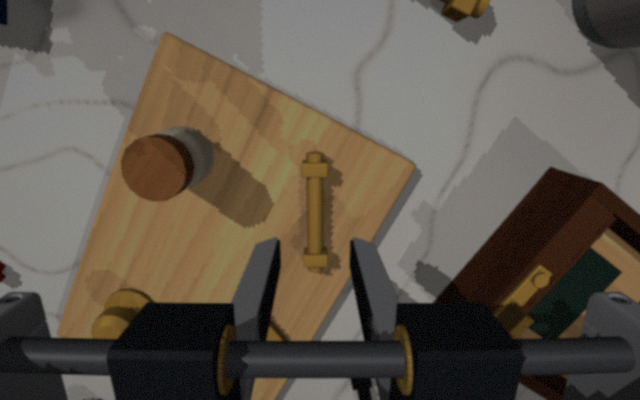

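The bolt sits upright in the view at (315,152–270), aligned midway between the fingers. Descend and grip.

```bash
python3 -m crank '[[40,0,0.4,35,0,0,0],[40,0,0.4,55,0,0,0],[40,0,0.4,68,0,0,0],[40,0,0.4,74,0,0,0],[40,0,0.4,74,0,0,0],[0,0,0.4,74,0,0,0],[0,0,0.4,74,0,0,0],[0,0,0.4,74,0,0,0],[0,0,0.4,74,0,0,0],[0,0,0.4,74,0,0,0]]' 25;  python3 -m crank '[[0,0,0,0,0,0,0],[0,0,0,-10,0,0,0],[0,0,0,-50,0,0,0],[0,0,0,-100,0,0,0],[0,0,0,-150,0,0,0],[0,0,0,-150,0,0,0]]'; python3 - <<'E'
from h import *
togo([581,-22,160],np.deg2rad(83.1))
E
```

```text
clock: 16.2
eef_pos: [558.8, 276.6, 15.1]
eef_rot: [3.141, -0.001, 0.48]
wrist_force: [-0.3, -0.7, 3.9]
finger_gap: 11.3
finger_force: 25.0
clock: 16.8
eef_pos: [560.8, 277.5, 172.5]
eef_rot: [3.141, -0.011, 0.48]
wrist_force: [0.5, -1.0, -0.5]
finger_gap: 11.0
finger_force: 25.0
shift [-120.5  275.    11.4]
turn about tool z 0.6 alt -2.541 j6 1.492 tilt rotvec [ 0.001 -0.011  0.   ]
```

```bash
python3 -m crank '[[0,-30,70,0,0,0,0.12],[0,-60,130,0,0,0,0.25],[0,-80,180,0,0,0,0.38],[0,-100,225,0,0,0,0.5],[0,-115,260,0,0,0,0.6],[0,-120,275,0,0,0,0.6],[0,-120,275,0,0,0,0.6],[0,-120,275,0,0,0,0.6]]'; python3 - <<'E'
from h import *
p,d,c=shot('wrist'); save('w6',p); np.savez('w6',p=p,d=d,**c)
togo([581,-22,160],np.deg2rad(83.1))
E
```

```text
clock: 17.6
eef_pos: [578.8, -23.7, 164.1]
eef_rot: [-3.141, 0.001, -0.122]
wrist_force: [-0.4, 0.8, -0.7]
finger_gap: 10.9
finger_force: 25.0
shift [ 2.1 -0.8  4.2]
turn about tool z -0.0 alt 3.142 j6 1.589 tilt rotvec [-0.     0.001  0.   ]
```

View pics/w6.png

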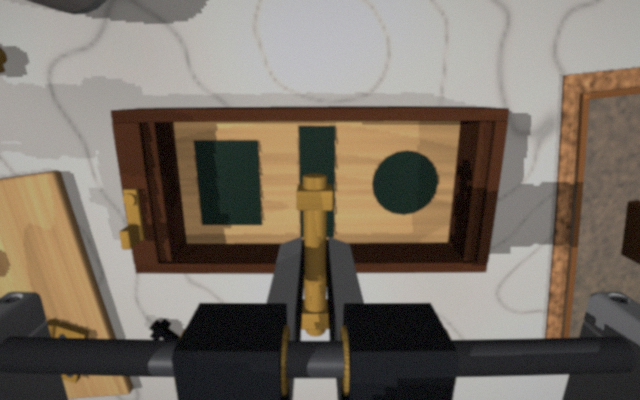

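Pads are clear in this view: plate at (228,182), strip at (317,150) and round at (405,182). The bolt is held at (315,175–335), lined up with the strip.

```bash
cat > pads.py <<'E'
from h import *
f=np.load('w6.npz'); c={k:f[k] for k in('camera_matrix','R','t')}; c['k1']=float(f['k1']); d=f['d'];p=f['p']; X=pts(d,c)
hsv=cv2.cvtColor(p,cv2.COLOR_RGB2HSV).astype(int); print(hsv[180,228],hsv[180,405],hsv[220,180])
def pad(box,n):
    u0,u1,v0,v1=box; m=np.zeros(d.shape,bool); m[v0:v1,u0:u1]=1
    m&=(hsv[...,2]<75)&(hsv[...,0]>60)&(hsv[...,0]<105)
    nn,l,s,_=cv2.connectedComponentsWithStats(m.astype(np.uint8)); i=1+s[1:,4].argmax()
    w=onz(np.argwhere(l==i)[:,::-1].astype(float),9,c)[:,:2]
    r=cv2.minAreaRect(w.astype(np.float32)); print(n,s[i],w.mean(0).round(1),[np.round(q,2) for q in r],'z',np.median(X[l==i][:,2])); return np.array(r[0])
a=pad((188,268,130,235),'plate'); b=pad((365,447,140,225),'round'); pad((296,340,122,172),'strip'); print('strip centre',(a+b)/2,np.linalg.norm(a-b),np.arctan2(*(a-b)[::-1]))
bl=blob(X,(297,333,172,345),165,215,'bolt')
print(tool()[0])
E
python3 pads.py
```

```text
[78 93 41] [83 77 43] [  9 170  30]
plate [ 196  142   64   82 4732] [592.6  57.4] [array([590.9,  57.9]), array([57.24, 80.11]), np.float64(83.0)] z 9.039131635490719
round [ 374  152   62   61 2894] [ 571.7 -110.4] [array([ 571.22, -110.65]), array([58.76, 58.55]), np.float64(38.41)] z 9.150089931765223
strip [ 300  127   34   45 1440] [613.3 -30.4] [array([613.25, -30.27]), array([30.46, 41.43]), np.float64(83.79)] z 9.1384840167687
strip centre [581.06164551 -26.37512016] 169.70309278725057 1.4545650765956266
bolt 4836 [584.5 -24.6 177.5] [array([578.64, -24.06]), array([18.65, 90.93]), np.float64(83.51)]
[578.82446978 -22.55393212 164.17761139]
```

```bash
python3 -m crank '[[0,2.7,2,40,0,0,0],[0,2.7,2,80,0,0,0],[0,2.7,2,110,0,0,0],[0,2.7,2,130,0,0,0],[0,2.7,2,142,0,0,0],[0,2.7,2,147,0,0,0],[0,2.7,2,149,0,0,0],[0,2.7,2,150,0,0,0],[0,2.7,2,150,0,0,0]]'; python3 -m crank '[[0,0,0,1,0,0,0],[0,0,0,1,0,0,0],[0,0,0,1,0,0,0]]'
```

```text
clock: 18.55
eef_pos: [582.0, -25.1, 15.4]
eef_rot: [-3.142, -0.001, -0.12]
wrist_force: [-0.2, 0.9, -1.8]
finger_gap: 11.0
finger_force: 25.0
clock: 18.85
eef_pos: [581.6, -25.2, 13.7]
eef_rot: [3.142, -0.0, -0.12]
wrist_force: [0.4, 0.2, -1.5]
finger_gap: 11.0
finger_force: 25.0
```

```bash
python3 -m crank '[[0,0,0,1,0,0,0],[0,0,0,1.5,0,0,0],[0,0,0,1.5,0,0,0],[25,0,0,1.5,0,0,0],[25,0,0,1.5,0,0,0],[25,0,0,1.5,0,0,0],[25,0,0,-10,0,0,0],[25,0,0,-50,0,0,0],[25,0,0,-100,0,0,0],[25,0,0,-150,0,0,0]]'; python3 - <<'E'
from h import *
p,d,c=shot('wrist'); save('w7',p); np.savez('w7',p=p,d=d,**c)
X=pts(d,c); blob(X,(280,350,80,290),14,35,'bolt')
togo([426.8,278.7,80],np.deg2rad(62.9))
E
```

```text
clock: 19.85
eef_pos: [581.1, -25.1, 166.1]
eef_rot: [-3.142, 0.0, -0.12]
wrist_force: [0.5, 0.5, -0.1]
finger_gap: 23.9
finger_force: 0.0
bolt 1783 [572.2 -24.4  23.2] [array([585.46, -26.34]), array([ 58.94, 134.18]), np.float64(83.25)]
shift [-193.8 -283.    93. ]
turn about tool z 0.353 alt -2.789 j6 1.585 tilt rotvec [-0.    -0.012 -0.   ]
```

View pics/w7.png

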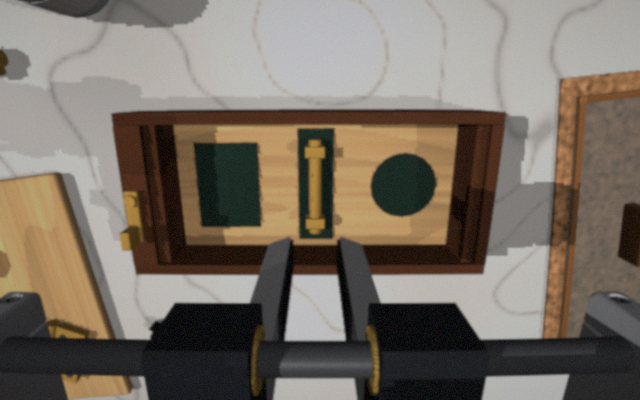

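The bolt lies centred on the strip (316,187). Next the hinge.

```bash
python3 -m crank '[[70,-194,-283,0,0,0,-2.789],[70,-194,-283,0,0,0,-2.789],[70,-194,-283,0,0,0,-2.789],[70,-194,-283,0,0,0,-2.789],[70,-194,-283,0,0,0,-2.789],[70,-194,-283,0,0,0,-2.789],[70,-194,-283,0,0,0,-2.789],[70,-194,-283,0,0,0,-2.789],[70,-194,-283,0,0,0,-2.789],[70,-194,-283,0,0,0,-2.789]]';python3 - <<'E'
from h import *
togo([426.8,278.7,130],np.deg2rad(62.9))
E
```

```text
clock: 20.9
eef_pos: [422.6, 279.5, 164.2]
eef_rot: [3.141, -0.001, 1.387]
wrist_force: [-0.1, -0.6, 0.1]
finger_gap: 65.7
finger_force: 0.0
shift [-0.   4.2 34.2]
turn about tool z -1.282 alt 1.86 j6 0.696 tilt rotvec [ 0.001 -0.001  0.   ]
```

```bash
python3 -m crank '[[70,0,4.2,20,0,0,-0.15],[70,0,4.2,34,0,0,-0.3],[70,0,4.2,34,0,0,-0.45],[70,0,4.2,34,0,0,-0.6],[70,0,4.2,34,0,0,-0.75],[70,0,4.2,34,0,0,-0.9],[70,0,4.2,34,0,0,-1.05],[70,0,4.2,34,0,0,-1.2],[70,0,4.2,34,0,0,-1.282],[70,0,4.2,34,0,0,-1.282]]';python3 - <<'E'
from h import *
p,d,c=shot('wrist'); save('w8',p); X=pts(d,c); 
print(proj([426.8,278.7,22],c))
hsv=cv2.cvtColor(p,cv2.COLOR_RGB2HSV).astype(int)
m=(X[...,2]>18)&(X[...,2]<30)&(np.hypot(X[...,0]-427,X[...,1]-279)<55)
r=cv2.minAreaRect(X[m][:,:2].astype(np.float32)); print(r,m.sum())
togo([426.8,278.7,14.5],np.deg2rad(62.9))
E
```

```text
clock: 21.9
eef_pos: [427.1, 278.3, 130.1]
eef_rot: [3.141, 0.0, 2.663]
wrist_force: [0.2, -0.5, 0.2]
finger_gap: 65.6
finger_force: 0.0
[[315.1536673  197.17830838]]
((426.86322021484375, 277.6241149902344), (44.01955795288086, 70.09820556640625), 62.93684005737305) 4212
shift [  0.4   0.2 115.5]
turn about tool z -0.009 alt 3.133 j6 -0.583 tilt rotvec [ 0.001  0.    -0.   ]
```

View pics/w8.png

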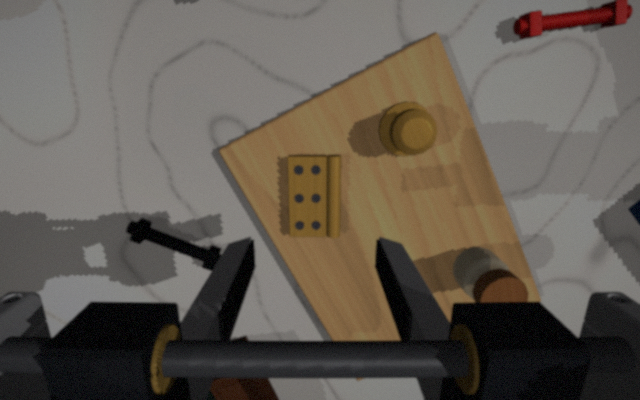

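The hinge is at (314,196), square to the fingers; the knob (412,128) and jar (495,280) are clear of the descent.

```bash
python3 -m crank '[[65,0.3,0.5,40,0,0,0],[65,0.3,0.5,80,0,0,0],[65,0.3,0.5,100,0,0,0],[65,0.3,0.5,110,0,0,0],[65,0.3,0.5,115,0,0,0],[65,0.3,0.5,115,0,0,0],[0,0.3,0.5,115,0,0,0],[0,0.3,0.5,115,0,0,0],[0,0.3,0.5,115,0,0,0],[0,0.3,0.5,115,0,0,0]]' 25;  python3 -m crank '[[0,0,0,0,0,0,0],[0,0,0,-10,0,0,0],[0,0,0,-50,0,0,0],[0,0,0,-100,0,0,0],[0,0,0,-150,0,0,0],[0,0,0,-150,0,0,0]]'; python3 - <<'E'
from h import *
togo([591,58,165],np.deg2rad(83.1))
E
```

```text
clock: 22.95
eef_pos: [427.3, 279.0, 15.3]
eef_rot: [3.141, 0.001, 2.662]
wrist_force: [-2.0, -2.1, 5.4]
finger_gap: 43.7
finger_force: 25.0
clock: 23.55
eef_pos: [429.1, 280.1, 171.7]
eef_rot: [3.132, 0.006, 2.662]
wrist_force: [-0.3, 0.2, -1.9]
finger_gap: 43.0
finger_force: 25.0
shift [-246.1 -122.4    7. ]
turn about tool z -0.359 alt 2.782 j6 -0.584 tilt rotvec [ 0.009  0.006 -0.   ]
```

```bash
python3 -m crank '[[0,-35,-17,5,0,0,-0.06],[0,-80,-40,5,0,0,-0.12],[0,-120,-60,5,0,0,-0.18],[0,-160,-80,5,0,0,-0.24],[0,-200,-100,5,0,0,-0.3],[0,-230,-114,5,0,0,-0.35],[0,-246,-122,5,0,0,-0.359],[0,-246,-122,5,0,0,-0.359],[0,-246,-122,5,0,0,-0.359]]'; python3 - <<'E'
from h import *
p,d,c=shot('wrist'); X=pts(d,c); save('w9',p); 
t=tool()[0]; print(t)
m=(X[...,2]>t[2]-8)&(X[...,2]<t[2]+14)&(np.hypot(X[...,0]-t[0],X[...,1]-t[1])<60)
hsv=cv2.cvtColor(p,cv2.COLOR_RGB2HSV).astype(int); m&=(hsv[...,1]>100)&(hsv[...,0]>12)
v,u=np.nonzero(m); print(m.sum(),u.min(),u.max(),v.min(),v.max()); print(cv2.minAreaRect(X[m][:,:2].astype(np.float32)))
togo([591,58,13.5],np.deg2rad(83.1))
E
```

```text
clock: 24.45
eef_pos: [588.4, 57.3, 159.2]
eef_rot: [3.142, -0.001, 3.02]
wrist_force: [-0.5, 0.1, -1.0]
finger_gap: 43.4
finger_force: 25.0
[588.28501954  57.76671946 159.35331064]
9496 248 359 188 316
((586.9569091796875, 51.8680419921875), (57.41594696044922, 71.21427154541016), 81.17620086669922)
shift [ -2.8   0.5 145.9]
turn about tool z -0.0 alt 3.141 j6 -1.414 tilt rotvec [ 0.    -0.001 -0.   ]
```

View pics/w9.png

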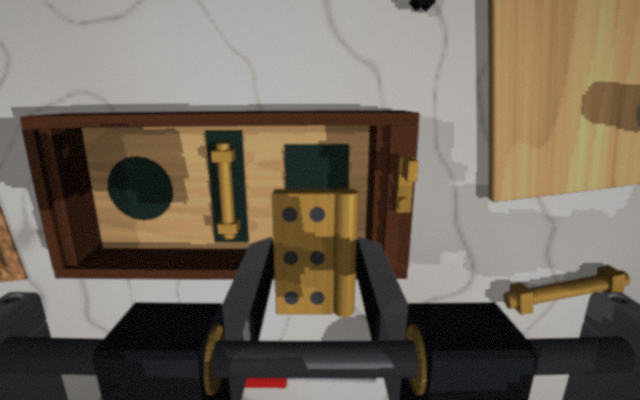

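The hinge is held square at (315,252), over its pad's column.

```bash
python3 -m crank '[[0,-4,0.5,40,0,0,0],[0,-4,0.5,80,0,0,0],[0,-4,0.5,105,0,0,0],[0,-4,0.5,125,0,0,0],[0,-4,0.5,137,0,0,0],[0,-4,0.5,142,0,0,0],[0,-4,0.5,144,0,0,0],[0,-4,0.5,145,0,0,0],[0,-4,0.5,145,0,0,0]]'; python3 -m crank '[[0,0,0,1,0,0,0],[0,0,0,1,0,0,0],[0,0,0,1,0,0,0]]'
```

```text
clock: 25.4
eef_pos: [593.2, 57.2, 15.3]
eef_rot: [3.141, 0.001, 3.021]
wrist_force: [0.4, -0.5, -1.2]
finger_gap: 43.4
finger_force: 25.0
clock: 25.7
eef_pos: [592.9, 57.1, 13.7]
eef_rot: [3.142, 0.0, 3.021]
wrist_force: [0.1, 0.8, -0.2]
finger_gap: 42.9
finger_force: 25.0
```

```bash
python3 -m crank '[[0,0,0,1,0,0,0],[0,0,0,1.3,0,0,0],[0,0,0,1.3,0,0,0],[54,0,0,1.3,0,0,0],[54,0,0,1.3,0,0,0],[54,0,0,1.3,0,0,0],[54,0,0,-10,0,0,0],[54,0,0,-50,0,0,0],[54,0,0,-100,0,0,0],[54,0,0,-150,0,0,0]]'; python3 - <<'E'
from h import *
p,d,c=shot('wrist'); save('w10',p); X=pts(d,c)
m=(X[...,2]>15)&(X[...,2]<30)&(np.hypot(X[...,0]-591,X[...,1]-58)<42)
print(m.sum(),cv2.minAreaRect(X[m][:,:2].astype(np.float32)))
togo([412,369,130],np.deg2rad(62.9))
E
```

```text
clock: 26.7
eef_pos: [592.5, 57.1, 166.1]
eef_rot: [-3.142, -0.0, 3.021]
wrist_force: [0.7, 0.6, 0.2]
finger_gap: 50.6
finger_force: 0.0
3350 ((592.8972778320312, 56.414737701416016), (43.97624588012695, 69.360595703125), 83.26956939697266)
shift [220.2 287.3  43.4]
turn about tool z 0.352 alt -2.789 j6 -1.416 tilt rotvec [ 0.002  0.012 -0.   ]
```

View pics/w10.png

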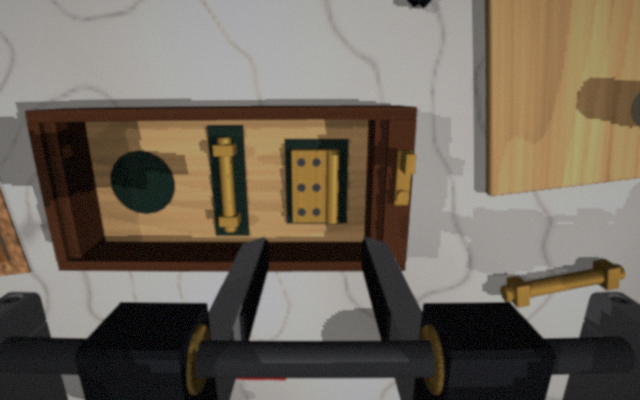

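The hinge is flat and centred on the plate pad (315,183). Next the knob, with no turn needed.

```bash
python3 -m crank '[[54,220,287,0,0,0,0],[54,220,287,0,0,0,0],[54,220,287,0,0,0,0],[54,220,287,10,0,0,0],[54,220,287,20,0,0,0],[54,220,287,43,0,0,0],[54,220,287,43,0,0,0],[54,220,287,43,0,0,0],[54,220,287,43,0,0,0],[54,220,287,43,0,0,0]]'; python3 - <<'E'
from h import *
p,d,c=shot('wrist'); X=pts(d,c)
m=(X[...,2]>40)&(X[...,2]<53)&(np.hypot(X[...,0]-412,X[...,1]-369)<35)
print(m.sum(),cv2.minAreaRect(X[m][:,:2].astype(np.float32)),X[m].mean(0))
togo([412,369,24],np.deg2rad(83.1))
E
```

```text
clock: 27.75
eef_pos: [409.3, 368.4, 121.1]
eef_rot: [3.141, 0.0, 3.021]
wrist_force: [-0.4, -0.3, 0.3]
finger_gap: 51.0
finger_force: 0.0
1501 ((410.1307678222656, 369.2119140625), (32.62119674682617, 33.07836151123047), 82.59098052978516) [408.88192925 369.30819838  46.45353254]
shift [-2.1  1.3 97.2]
turn about tool z -0.001 alt 3.141 j6 -0.784 tilt rotvec [0.001 0.001 0.   ]
```

```bash
python3 -m crank '[[54,-1.3,1,40,0,0,0],[54,-1.3,1,70,0,0,0],[54,-1.3,1,88,0,0,0],[54,-1.3,1,97,0,0,0],[54,-1.3,1,97,0,0,0],[54,-1.3,1,97,0,0,0],[0,-1.3,1,97,0,0,0],[0,-1.3,1,97,0,0,0],[0,-1.3,1,97,0,0,0],[0,-1.3,1,97,0,0,0]]' 20;  python3 -m crank '[[0,0,0,0,0,0,0],[0,0,0,-10,0,0,0],[0,0,0,-50,0,0,0],[0,0,0,-100,0,0,0],[0,0,0,-145,0,0,0],[0,0,0,-145,0,0,0]]'; python3 - <<'E'
from h import *
togo([571.2,-110.7,170],np.deg2rad(83.1))
E
```

```text
clock: 28.8
eef_pos: [410.8, 369.6, 24.3]
eef_rot: [3.141, 0.001, 3.021]
wrist_force: [0.1, -0.3, 5.1]
finger_gap: 32.7
finger_force: 20.0
clock: 29.4
eef_pos: [412.1, 370.8, 175.3]
eef_rot: [3.135, 0.007, 3.021]
wrist_force: [0.7, 0.1, -1.5]
finger_gap: 32.9
finger_force: 20.0
shift [-215.8 -458.9    3.6]
turn about tool z -0.0 alt 3.141 j6 -0.784 tilt rotvec [ 0.007  0.007 -0.   ]
```

```bash
python3 -m crank '[[0,-15,-30,0,0,0,0],[0,-35,-75,0,0,0,0],[0,-56,-120,0,0,0,0],[0,-77,-165,0,0,0,0],[0,-99,-210,0,0,0,0],[0,-120,-255,0,0,0,0],[0,-141,-300,0,0,0,0],[0,-163,-345,0,0,0,0],[0,-184,-390,0,0,0,0],[0,-200,-425,0,0,0,0]]';  python3 -m crank '[[0,-10,-22,0,0,0,0],[0,-16,-33,0,0,0,0],[0,-16,-33,0,0,0,0],[0,-16,-33,0,0,0,0]]'; python3 - <<'E'
from h import *
t=tool()[0]; p,d,c=shot('wrist'); X=pts(d,c); save('w11',p)
m=(X[...,2]>t[2]+15)&(X[...,2]<t[2]+30)&(np.hypot(X[...,0]-t[0],X[...,1]-t[1])<19)
print(m.sum(),cv2.minAreaRect(X[m][:,:2].astype(np.float32)),t)
togo([571.2,-110.7,24],np.deg2rad(83.1))
E
```

```text
clock: 30.4
eef_pos: [557.8, -79.3, 167.9]
eef_rot: [-3.142, -0.001, 3.02]
wrist_force: [1.2, 0.2, -0.5]
finger_gap: 32.9
finger_force: 20.0
clock: 30.8
eef_pos: [569.4, -110.3, 168.2]
eef_rot: [3.141, -0.001, 3.021]
wrist_force: [-0.1, -0.2, -2.2]
finger_gap: 32.9
finger_force: 20.0
3627 ((569.1635131835938, -110.80958557128906), (34.753929138183594, 33.9906120300293), 79.2723159790039) [ 569.41106826 -110.33348157  168.23729139]
shift [ -1.9  -0.4 144.4]
turn about tool z 0.001 alt -3.141 j6 -1.705 tilt rotvec [ 0. -0.  0.]
```

View pics/w11.png

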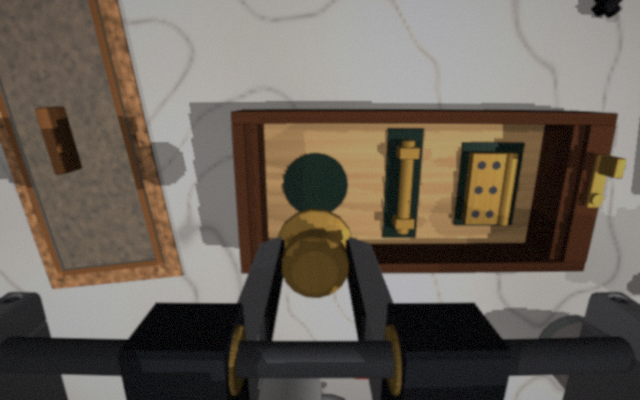

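The knob is held upright at (315,260), with its round pad at (315,183), the tool's forward column.

```bash
python3 -m crank '[[0,-2,0,40,0,0,0],[0,-2,0,80,0,0,0],[0,-2,0,105,0,0,0],[0,-2,0,125,0,0,0],[0,-2,0,137,0,0,0],[0,-2,0,142,0,0,0],[0,-2,0,144,0,0,0],[0,-2,0,144.5,0,0,0],[0,-2,0,144.5,0,0,0]]'; python3 -m crank '[[0,0,0,1,0,0,0],[0,0,0,1,0,0,0],[0,0,0,1,0,0,0]]'
```

```text
clock: 31.75
eef_pos: [572.1, -111.6, 24.9]
eef_rot: [-3.141, 0.001, 3.021]
wrist_force: [-0.4, -0.5, -1.3]
finger_gap: 32.9
finger_force: 20.0
clock: 32.05
eef_pos: [571.8, -111.6, 23.2]
eef_rot: [-3.142, 0.0, 3.021]
wrist_force: [-0.9, 0.7, -1.6]
finger_gap: 33.0
finger_force: 20.0
```

```bash
python3 -m crank '[[0,0,0,1,0,0,0],[0,0,0,1.7,0,0,0],[0,0,0,1.7,0,0,0]]'; python3 -m crank '[[46,0,0,0,0,0,0],[46,0,0,0,0,0,0],[46,0,0,0,0,0,0],[46,0,0,0,0,0,0],[46,0,0,-10,0,0,0],[46,0,0,-40,0,0,0],[46,0,0,-90,0,0,0],[46,0,0,-140,0,0,0],[46,0,0,-160,0,0,0],[46,0,0,-160,0,0,0]]'; python3 - <<'E'
from h import *
p,d,c=shot('wrist'); X=pts(d,c); save('w12',p)
m=(X[...,2]>35)&(X[...,2]<52)&(np.hypot(X[...,0]-571,X[...,1]+111)<25)
print('knob',cv2.minAreaRect(X[m][:,:2].astype(np.float32)),X[m].mean(0))
p,d,c=shot('scene'); X=pts(d,c)
m=(X[...,2]>62)&(X[...,2]<80)&(np.hypot(X[...,0]-554,X[...,1]-376)<40); print('jar',X[m].mean(0),m.sum())
p,d,c=shot('side'); X=pts(d,c)
m=(X[...,2]>22)&(X[...,2]<45)&(np.hypot(X[...,0]-497,X[...,1]+340)<60); print('pull',cv2.minAreaRect(X[m][:,:2].astype(np.float32)),m.sum())
print(manip.read_state()['wrist_force'])
E
```

```text
clock: 32.35
eef_pos: [571.7, -111.6, 21.3]
eef_rot: [3.142, -0.0, 3.021]
wrist_force: [0.2, -0.5, -1.6]
finger_gap: 32.9
finger_force: 20.0
clock: 33.35
eef_pos: [572.9, -111.9, 185.7]
eef_rot: [-3.141, 0.007, 3.021]
wrist_force: [-0.2, -0.2, -0.8]
finger_gap: 43.5
finger_force: 0.0
knob ((571.2901000976562, -112.23328399658203), (32.95318603515625, 32.9532356262207), 33.6724853515625) [ 569.9693543  -112.13732984   43.34725929]
jar [556.51990328 377.64766811  69.19346537] 154
pull ((493.2966613769531, -339.7392272949219), (59.27020263671875, 12.728788375854492), 0.5098515748977661) 194
[-0.07836803  1.11300378 -0.47747018]
```

View pics/w12.png

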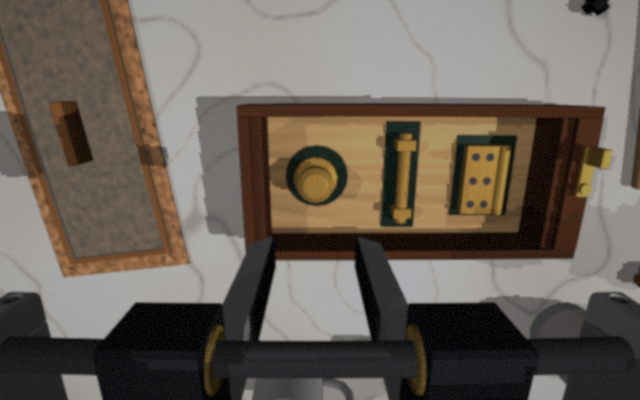

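The knob stands on the round pad (316,178), with the bolt and hinge on theirs. The pane is centred within about 4 mm and the jar is unmoved, so I hand the job in.

```bash
python3 -m crank '[[46,0,0,0,0,0,0],[46,0,0,0,0,0,0],[46,0,0,0,0,0,0]]' >/dev/null; python3 -c "
from cell import manip
print(manip.sign_off())"
```

```text
the job is handed in; nothing more can be done
None
```

I turned the tab clear, laid the pane on the mat, packed the knob, bolt and hinge onto their pads with the spice jar undisturbed, and handed the job in; my last camera checks put everything within tolerance, but no verdict came back.

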